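# Nudge the lens into its cell and swing the keeper over it

### The arm

A 6-joint arm with a two-finger parallel gripper is mounted at the origin on a cart in front of the work surface, level with it; the furniture and walls round the work are solid. World frame = base frame: x ahead of the robot, y to its left, z up, the work surface at z = 0. Lengths are in m, angles in rad, forces in N, time in s.
With the tool pointing down it reaches from about 0.425 to 0.95 m from the base axis. Payload 3.5 kg.
Tool frame: the origin (TCP) lies on the centre line of the jaws, within the pads' length; the fingertips stand 14 mm ahead of it and the grasp point (between the pads) lies 5 mm behind it (ctrl.finger_overhang is the distance from the TCP to the fingertips, in m); z points along the fingers, y is the line along which they close (so a half turn about z gives the same grasp; the last joint's range is limited). The gripper opens to 85 mm and grips with 20 to 120 N. Pads are 22 mm wide; open, the fingers measure 114 mm over their backs; the gripper's body (76 mm by 85 mm) begins 54 mm behind the grasp point. The pads swing forward as they close: fully open they stand 13 mm farther back than shut.
Start: joints at [-1.352, 0.286, 1.577, -0, 1.279, -0.15], TCP at [0.243, -0.63, 0.245] pointing down, gripper open.
Joint ranges: [-2.77, 2.77], [-0.9, 2.22], [0.21, 2.48], [-1.53, 4.67], [0.24, 2.81], [-2.84, 2.84]. Speed limits (rad/s): [2.79, 2.79, 3.14, 3.14, 3.14, 3.14].

### API

Orientations are given as a unit quaternion [x, y, z, w].
In Python, from plant import ctrl gives the robot as it stands.
- The arm moves only by the tool send_rows, never from a script. Its argument "moves" is text: rows parted by semicolons, each of 7 numbers parted by spaces: the turn, a rotation vector about the tool's x, y, z in units of 360 degrees (1.0 is 360 degrees), then the shift along the tool's x, y, z in units of 20 cm (1.0 is 20 cm), then the gripper's target within -1 to 1 (fully open at 1, half-way at 0, shut at -1). A call has 1 to 12 rows; each row is the pose to reach, as a shift and turn from the pose commanded when the call began, along the tool's axes at that moment, turning the shorter way round; what a row does not reach only later rows make up. A row lasts 1/8 s, in which the tool goes at most 62.5 mm and 10.7 degrees, less where a joint would pass 70% of its speed; a pose out of reach is approached as far as the arm can. A call with a number of a shift or a turn outside -1 to 1 is refused whole. A call with a gripper value outside its range is refused whole. The fingers move at their own pace and stop on an object; "newtons" is the grip in N (left out, the last holds). Time passes only in rows, so rows that repeat a pose let the fingers close. It gives the time, the measured TCP pose, the force, the opening and the grip force at its end, in the units of the state.
- ctrl.get_state(): the state, without advancing time (a new reading comes with each control period).
- ctrl.read_camera(name): name is "scene" or "side" or "wrist"; returns a dict with "image" (384x512x3 uint8, red, green, blue), "fovy" (degrees; the focal length in pixels is half the picture's height over the tangent of half this angle, whatever the lens; pixels are square), "cx", "cy" (the principal point, pixels), "distortion" ([k1, k2, p1, p2, k3] as OpenCV has them; the pictures are not rectified), "extrinsics" (4x4, takes a point from camera to world coordinates). Camera axes: x right, y up, looking along -z (the intrinsics and any distortion apply to the point x, -y, -z); pixel columns grow to the right and rows downward; lengths in m; the calibration is good to about 2 mm. A picture is of the moment at which its call begins. There is no depth.
- ctrl.sign_off(): hands the job in; it is judged then, once.
The state is a dict: "time": time; "qpos": joint angles; "dq": joint speeds; "joint_efforts": joint torques, N m; "eef_pos": TCP position; "tcp_rot": TCP orientation; "contact_force": force on the tool from outside, world axes, zero at the start; "wrist_torque": the same for the moment, N m; "opening": opening from 0.0 (shut) to 1.0 (fully open); "finger_force": force on a finger pad.
Only numpy, scipy, OpenCV 4.12 (cv2) and the standard library are available. Lean on these libraries where they do the work, as an engineer would, in place of code of your own. Each camera call takes 0.05 s, during which the arm holds its last target. There are 200 camera calls.

### The job

On the plywood riser lies a metal plate with one round recess; on the plate rest a ring-mounted lens and a larger plain blanking disc, one on either side of the recess. With the fingertips push the lens along the plate, without lifting it, until it drops over the edge of the recess and lies flat on its floor; then push the keeper's upright pin round so that the keeper swings over the lens to its stop. Leave the blanking disc and the other things on the riser where they are.

Things in the scene. Friction and masses are not known exactly. Their poses are not given: they have to be found in the camera images.
- plate: Fixed aluminium plate, 120 mm (its x) by 250 mm (its y) by 20 mm thick, lying on a plywood riser whose top is 250 mm above the work surface. Origin at the centre of its underside, z up; its flat upper face, the deck, is 20 mm above the origin. Its -x long edge faces the robot, turned by up to 0.3 rad
- recess (a point): Centre of the mouth of the round recess, level with the deck, at the middle of the plate. The recess is 54 mm across and 8 mm deep with a flat floor and a 1.5 mm chamfer round its mouth. Axes as the plate's
- lens_center (a point): Centre (half-way up) of the loose ring-mounted lens: a black disc 50 mm across and 10 mm high with a shallow glass dome in its upper face, about 60 g. It starts flat on the deck beside the recess, on the +y or on the -y side, its centre 66 to 88 mm from the recess along the plate and up to 10 mm off the plate's middle line. Dropped into the recess its rim stands 2 mm above the deck
- blank_center (a point): Centre (half-way up the disc) of the loose plain blanking disc: black, 62 mm across and 10 mm high, with a 12 mm wide, 4 mm high stub in the middle and no glass. It starts flat on the deck on the other side of the recess from the lens and is too large for the recess
- keeper (a joint): Swing of the keeper, rad, a flat steel bar 10 mm wide, 5 mm thick and 45 mm long from its pivot, its underside 4 mm above the deck. At 0 it points along the plate's +y (clear of the recess), at 1.57 along the plate's +x, over the recess; it turns clockwise seen from above as the value grows. Stops at -0.35 and 1.60; light friction (about 0.6 N at the pin), stays where it is left
- keeper_pivot (a point): The keeper's pivot axis, 46 mm from the recess centre towards the plate's -x edge, 4 mm above the deck. A stud there stands 13 mm above the deck
- keeper_knob (a point): Centre of the top of the keeper's upright pin (8 mm across), 34 mm from the pivot; the pin stands on the bar and ends 32 mm above the deck, the bar's upper face being 9 mm above it
- flux_jar: Bystander: small white jar, 36 mm across, 39 mm high, loose on the riser at the +y end. Origin at the centre of its underside
- paste_jar: Bystander: white jar, 44 mm across, 43 mm high, loose on the riser at the +y end. Origin at the centre of its underside
- parts_carton: Bystander: small carton, 34 x 52 x 14 mm, loose on the riser at the +y end. Origin at the centre of its underside
- parts_carton_b: Bystander: small carton, 30 x 48 x 12 mm, loose on the riser at the -y end. Origin at the centre of its underside
- ball_jar: Bystander: tiny jar, 20 mm across, 25 mm high, loose on the riser at the -y end. Origin at the centre of its underside
- tweezers_fine: Bystander: steel tweezers, 125 mm long, 16 mm wide, 10 mm high, lying flat, loose on the riser at the -y end. Origin at the middle of its underside

How it is judged:
On the way, in this order (a step that is already met when the one before it is completed fails the run):
1. the lens lies flat on the floor of the recess, the keeper not yet over it (z of lens_center in the frame of recess below -0.0012 m and horizontal distance between lens_center and recess below 0.005 m and angle between lens_center's own z axis and vertical below 0.05 rad and value of joint keeper below 1 rad), for 0.2 s.
2. the keeper is swung over the lens to its stop (value of joint keeper above 1.4 rad), for 0.2 s.
At the end, for the whole second after the job is handed in: The lens lies flat on the floor of the recess (centre within 5 mm of the recess centre, tilted less than 0.05 rad, sunk to the floor within about 2 mm), the keeper stands at 1.4 rad or more over it, and the blanking disc is within 12 mm of where it started (z of lens_center in the frame of recess below -0.0012 m and horizontal distance between lens_center and recess below 0.005 m and angle between lens_center's own z axis and vertical below 0.05 rad and value of joint keeper above 1.4 rad and distance of blank_center from where it was at the start of the episode below 0.012 m); the robot touches nothing.
It fails at once if the lens is lifted more than 8 mm off the deck (z of lens_center in the frame of recess above 0.013 m).
It fails at once if the lens is stood up or turned over (angle between lens_center's own z axis and vertical above 0.6 rad).
It fails at once if the blanking disc is moved by more than 12 mm (distance of blank_center from where it was at the start of the episode above 0.012 m).
It fails at once if a bystander on the riser is moved by more than 20 mm (distance of any of flux_jar, paste_jar, parts_carton, parts_carton_b, ball_jar, tweezers_fine from where it was at the start of the episode above 0.02 m).
It also fails if it takes over 48 s, if anything falls off the work surface, if the arm or the gripper's body presses on something with over 40 N, if the wrist force passes 120 N, or if a joint passes its speed limit or range.

## Working session

There is one attempt and no reset: what is moved stays moved. The work goes in short steps, Python scripts to look and compute and a tool call to move; the robot and the scene stay as the last step left them, time stands still between calls to the robot, and variables do not carry over. Pictures are saved under pics/ and viewed, at most 10 in all, crops included, and the job is handed in when it is done.

Besides the shell and the picture viewer there is one more tool, called after "Request:" by a JSON object that holds its "name" and its "arguments". send_rows: Moves the arm, as the interface text tells. Its arguments: {"type":"object","properties":{"moves":{"type":"string"},"newtons":{"type":"number"}},"required":["moves"]}

```bash
mkdir -p pics; ls; cat > h.py <<'E'
import numpy as np, cv2
from plant import ctrl
from scipy.spatial.transform import Rotation as R
def cam(n):
    c=ctrl.read_camera(n); im=np.array(c["image"]); f=im.shape[0]/2/np.tan(np.radians(c["fovy"])/2)
    c["K"]=np.array([[f,0,c["cx"]],[0,f,c["cy"]],[0,0,1.]]); c["D"]=np.array(c["distortion"],float); c["E"]=np.array(c["extrinsics"]); c["bgr"]=im[:,:,::-1].copy(); return c
def ray(c,uv):
    p=cv2.undistortPoints(np.array(uv,float).reshape(-1,1,2),c["K"],c["D"]).reshape(-1,2)
    d=np.c_[p[:,0],-p[:,1],-np.ones(len(p))]@c["E"][:3,:3].T
    return c["E"][:3,3],d/np.linalg.norm(d,axis=1)[:,None]
def onz(c,uv,z):
    o,d=ray(c,uv); return o+d*((z-o[2])/d[:,2])[:,None]
def proj(c,P):
    P=(np.atleast_2d(P)-c["E"][:3,3])@c["E"][:3,:3]; P=P*[1,-1,-1]
    return cv2.projectPoints(P,np.zeros(3),np.zeros(3),c["K"],c["D"])[0].reshape(-1,2)
def tri(obs):
    A=np.zeros((3,3));b=np.zeros(3)
    for c,uv in obs:
        o,d=ray(c,[uv]); M=np.eye(3)-np.outer(d[0],d[0]); A+=M;b+=M@o
    return np.linalg.solve(A,b)
E
python3 - <<'E'
from h import *
s=ctrl.get_state(); print(s)
for n in("scene","side","wrist"):
    c=cam(n); print(n,c["K"][0,0],c["E"].round(3).tolist(),c["D"]); cv2.imwrite(f"pics/{n}0.png",c["bgr"])
a=cv2.imread("pics/scene0.png");b=cv2.imread("pics/side0.png")
E
```

```text
pics
{'time': 0.0, 'qpos': array([-1.35196080e+00,  2.87176140e-01,  1.57814529e+00,  1.08864431e-05,
        1.27860247e+00, -1.49983217e-01]), 'dq': array([-7.75477760e-04, -6.74003274e-04,  1.23101875e-03,  2.12084615e-03,
        9.71900092e-04,  2.02530485e-05]), 'joint_efforts': array([ 1.41191391e-03, -4.05978012e+01, -2.92624658e+01,  2.42269198e-05,
        5.71280703e-03, -3.04568701e-06]), 'eef_pos': array([ 0.24325311, -0.62898965,  0.24395732]), 'tcp_rot': array([ 9.83044344e-01,  1.83364279e-01, -3.49123196e-05, -1.16510923e-03]), 'contact_force': array([-0.65200133, -1.34797428,  0.16938119]), 'wrist_torque': array([-0.05443003, -0.00217243, -0.00339023]), 'finger_force': 0.0, 'opening': 0.9982790875018184}
scene 499.4915694941683 [[-0.625, 0.35, -0.698, -0.146], [-0.781, -0.283, 0.557, 0.579], [-0.003, 0.893, 0.45, 0.779], [0.0, 0.0, 0.0, 1.0]] [-0.01564828  0.          0.          0.          0.        ]
side 444.66106103296477 [[0.91, 0.307, -0.277, 0.313], [-0.414, 0.677, -0.609, -0.526], [0.001, 0.669, 0.743, 0.983], [0.0, 0.0, 0.0, 1.0]] [-0.05570732  0.          0.          0.          0.        ]
wrist 273.808940318658 [[0.36, 0.896, 0.261, 0.309], [-0.933, 0.347, 0.098, -0.604], [-0.003, -0.279, 0.96, 0.372], [0.0, 0.0, 0.0, 1.0]] [-0.0125416  0.         0.         0.         0.       ]
```

View pics/scene0.png

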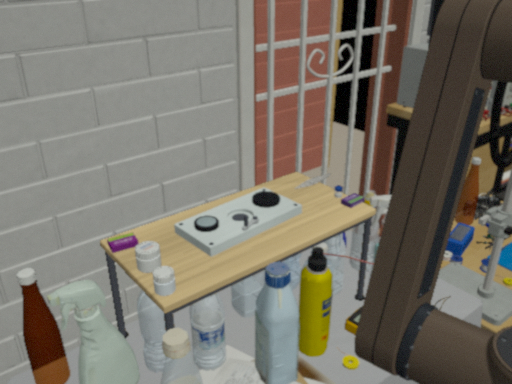

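View pics/side0.png

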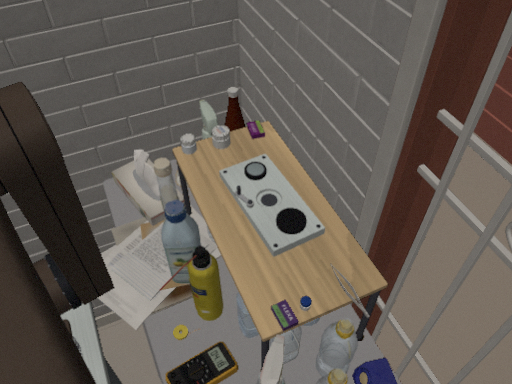

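The scene view shows the plate at about (240,222), with the lens at (206,223) and the blank at (266,199). In the side view the lens is at (256,171), the recess at (269,200) and the blank at (291,221). The lens is therefore on the +y (jar) side.

```bash
cat > m.py <<'E'
from h import *
C={}
for n,(x0,y0,x1,y1) in dict(scene=(165,180,310,260),side=(210,145,335,260)).items():
    c=C[n]=cam(n); im=c["bgr"]; g=im.max(2); hsv=cv2.cvtColor(im,cv2.COLOR_BGR2HSV)
    roi=np.zeros_like(g); roi[y0:y1,x0:x1]=1
    dark=((g<75)&(roi>0)).astype(np.uint8)
    cs=[k for k in cv2.findContours(dark,cv2.RETR_EXTERNAL,cv2.CHAIN_APPROX_NONE)[0] if len(k)>14]
    for k in cs:
        e=cv2.fitEllipse(k); P=onz(c,[e[0]],.28)[0]; print(n,len(k),np.round(e[0],1),np.round(e[1],1),P.round(4))
    pl=((hsv[:,:,1]<45)&(g>120)&(roi>0)).astype(np.uint8)|dark
    k=max(cv2.findContours(pl,cv2.RETR_EXTERNAL,cv2.CHAIN_APPROX_NONE)[0],key=cv2.contourArea)
    ap=cv2.approxPolyDP(cv2.convexHull(k),4,True).reshape(-1,2); print("plate",ap.tolist()); print(onz(c,ap,.27).round(3).tolist())
    cv2.imwrite(f"pics/{n}1.png",cv2.resize(im[y0-20:y1+20,x0-20:x1+20],None,fx=4,fy=4,interpolation=cv2.INTER_CUBIC)[:600,:790])
E
python3 m.py
```

```text
scene 56 [206.  222.8] [14.  22.1] [0.5899 0.1244 0.28  ]
scene 18 [244.8 219.3] [3.  8.5] [0.5526 0.0561 0.28  ]
scene 62 [265.5 198.9] [14.2 25.8] [ 0.5951 -0.0329  0.28  ]
plate [[301, 205], [300, 213], [213, 255], [179, 235], [174, 226], [263, 187]]
[[0.54, -0.087, 0.27], [0.515, -0.061, 0.27], [0.499, 0.17, 0.27], [0.598, 0.182, 0.27], [0.634, 0.172, 0.27], [0.66, -0.079, 0.27]]
side 77 [290.8 220.7] [25.1 29.3] [ 0.6011 -0.0448  0.28  ]
side 37 [268.8 199.6] [10.5 14.5] [0.5848 0.0245 0.28  ]
side 18 [238.3 190. ] [2.8 8.6] [0.5369 0.0762 0.28  ]
side 86 [255.  170.1] [16.8 19.7] [0.5941 0.1163 0.28  ]
plate [[220, 170], [265, 154], [324, 228], [272, 250]]
[[0.526, 0.159, 0.27], [0.641, 0.164, 0.27], [0.658, -0.082, 0.27], [0.539, -0.087, 0.27]]
```

View pics/side1.png

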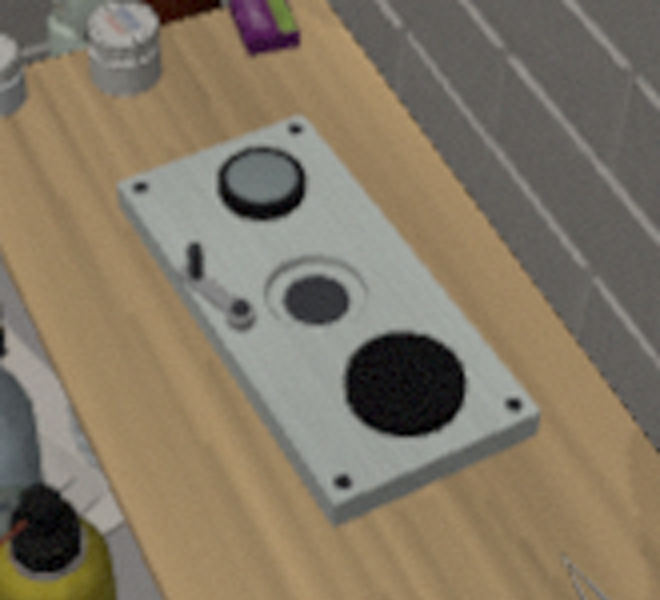

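The side crop shows the lens at (262,182), the recess at about (316,293), the keeper pivot stud at (240,312), the pin at (195,262) and the blank at (405,383). The keeper is near 0. I'll move above the plate for a closer look.

Request:
{"name": "send_rows", "arguments": {"moves": "0 0 0 0 0 -0.5 -0.3;0 0 -0.1 0 0 -1 -0.3;0 0 -0.2 0 0 -1 -0.3;0 0 -0.2 0 0 -1 -0.3;0 0 -0.2 0 0 -1 -0.3;0 0 -0.2 0 0 -1 -0.3;0 0 -0.2 0 0 -1 -0.3;0 0 -0.2 0 0 -1 -0.3;0 0 -0.2 0 0 -1 -0.3;0 0 -0.2 0 0 -1 -0.3", "newtons": 20}}

```text
time: 1.5
eef_pos: [0.2434, -0.6296, 0.4452]
tcp_rot: [0.688, 0.726, 0.0, -0.0]
contact_force: [0.1, 0.4, -0.4]
opening: 0.348
finger_force: 0.0
```

Request:
{"name": "send_rows", "arguments": {"moves": "0 0 0 0.3 0.16 0 -0.3;0 0 0 0.6 0.32 0 -0.3;0 0 0 0.9 0.5 0 -0.3;0 0 0 1 0.6 0 -0.3;0 0 0 1 0.6 0 -0.3"}}

```text
time: 2.12
eef_pos: [0.3538, -0.4209, 0.4464]
tcp_rot: [0.686, 0.727, -0.0, 0.001]
contact_force: [0.6, 0.1, 0.2]
opening: 0.348
finger_force: 0.0
```

Request:
{"name": "send_rows", "arguments": {"moves": "0 0 0 0.3 0.16 0 -0.3;0 0 0 0.6 0.32 0 -0.3;0 0 0 0.9 0.5 0 -0.3;0 0 0 1 0.6 0 -0.3;0 0 0 1 0.6 0 -0.3"}}

```text
time: 2.75
eef_pos: [0.4621, -0.2157, 0.4454]
tcp_rot: [0.686, 0.727, -0.0, 0.0]
contact_force: [-0.4, -0.2, 0.0]
opening: 0.347
finger_force: 0.0
```

Request:
{"name": "send_rows", "arguments": {"moves": "0 0 0 0.3 0.2 0 -0.3;0 0 0 0.6 0.4 0 -0.3;0 0 0 0.9 0.6 0 -0.3;0 0 0 1.0 0.7 0 -0.3;0 0 0 1 0.7 0 -0.3"}}

```text
time: 3.38
eef_pos: [0.5914, -0.009, 0.4439]
tcp_rot: [0.687, 0.727, -0.001, -0.001]
contact_force: [0.2, -0.0, -0.3]
opening: 0.345
finger_force: 0.0
```

Request:
{"name": "send_rows", "arguments": {"moves": "0 0 0 0.25 0 0 -0.3;0 0 0 0.25 0 0 -0.3;0 0 0 0.25 0 0 -0.3;0 0 0 0.25 0 0 -0.3"}}

```text
time: 3.88
eef_pos: [0.5873, 0.0382, 0.4453]
tcp_rot: [0.688, 0.725, -0.0, 0.0]
contact_force: [0.3, 0.1, -0.2]
opening: 0.354
finger_force: 0.0
```

```bash
python3 - <<'E'
from h import *
c=cam("wrist"); cv2.imwrite("pics/w2.png",c["bgr"]); print(ctrl.finger_overhang)
g=c["bgr"].max(2)
for k in cv2.findContours((g<75).astype(np.uint8),cv2.RETR_LIST,cv2.CHAIN_APPROX_NONE)[0]:
    if len(k)>8:
        e=cv2.fitEllipse(k); print(len(k),np.round(e[0],1),np.round(e[1],1),onz(c,[e[0]],.27)[0].round(4))
E
```

```text
0.014
96 [162.4 345.4] [13.8 49.8] [ 0.4651 -0.2052  0.27  ]
26 [ 68.  314.5] [ 7.9 11.4] [ 0.341  -0.1611  0.27  ]
51 [385.2 319.6] [ 9.  27.6] [ 0.7653 -0.1464  0.27  ]
51 [134.4 319.3] [ 9.4 26.6] [ 0.4297 -0.1635  0.27  ]
46 [ 84.5 305.3] [ 6.7 27.4] [ 0.3653 -0.145   0.27  ]
29 [ 73.  252.5] [ 6.1 13.5] [ 0.3612 -0.0676  0.27  ]
11 [136.2 244.6] [3.6 5.1] [ 0.4407 -0.0524  0.27  ]
10 [145.7 243. ] [3.9 4.1] [ 0.4525 -0.0496  0.27  ]
12 [148. 239.] [4.3 4.3] [ 0.4556 -0.044   0.27  ]
13 [145.9 229.8] [4.2 5.2] [ 0.4539 -0.032   0.27  ]
9 [256.  227.9] [3.1 4.5] [ 0.586  -0.0225  0.27  ]
10 [258.6 226.4] [2.6 5.3] [ 0.589  -0.0205  0.27  ]
9 [141.9 226.1] [3.4 4.3] [ 0.4493 -0.0275  0.27  ]
11 [131.8 226.4] [3.6 5.1] [ 0.4372 -0.0284  0.27  ]
16 [277.8 225.3] [4.6 6.1] [ 0.6118 -0.0179  0.27  ]
38 [267.5 225. ] [ 6.2 13.1] [ 0.5995 -0.0181  0.27  ]
2126 [240.7 324.6] [152.3 488.9] [ 0.5722 -0.1641  0.27  ]
135 [133.1 233.9] [28.  45.5] [ 0.438  -0.0383  0.27  ]
88 [129.8 202.6] [26.2 34.3] [0.4372 0.0015 0.27  ]
66 [  2.5 160.3] [ 6.4 34. ] [0.2967 0.0444 0.27  ]
26 [106.5 132.1] [ 1.9 11.4] [0.4182 0.0813 0.27  ]
187 [ 22.9 149.4] [  4.7 121.7] [0.3225 0.0579 0.27  ]
221 [ 78.2 157.6] [40.2 94.9] [0.3835 0.0517 0.27  ]
111 [109.3 111. ] [20.6 34.6] [0.4234 0.1037 0.27  ]
23 [342.4 102.6] [40.5 95.6] [0.67   0.1248 0.27  ]
9 [213.7  69.9] [3. 4.] [0.5344 0.1495 0.27  ]
```

View pics/w2.png

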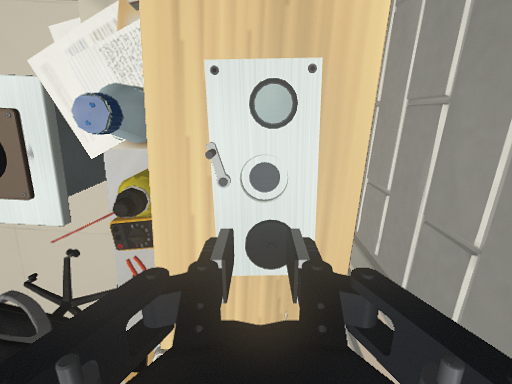

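Wrist view: lens at (274,103), recess at (264,177), keeper stud at (223,181), pin top at (210,152), plate corner holes at (214,70) and (312,68), and the blank at (268,245) between the fingers.

```bash
cat > m2.py <<'E'
from h import *
c=cam("wrist"); s=cam("side"); im=c["bgr"]; g=im.max(2)
def ell(x0,y0,x1,y1,th,inv=False,img=g):
    r=img[y0:y1,x0:x1]; m=((r<th)).astype(np.uint8)
    k=max(cv2.findContours(m,cv2.RETR_EXTERNAL,cv2.CHAIN_APPROX_NONE)[0],key=lambda k:cv2.contourArea(cv2.convexHull(k)))
    e=cv2.fitEllipse(cv2.convexHull(k)); return np.array(e[0])+[x0,y0],e[1]
L=ell(240,70,310,138,110); F=ell(246,159,284,196,120); h1=ell(207,62,221,78,120); h2=ell(305,61,320,76,120)
for n,e,z in (("lens",L,.279),("recfloor",F,.262),("h1",h1,.27),("h2",h2,.27)): print(n,e[0].round(1),np.round(e[1],1),onz(c,[e[0]],z)[0].round(4))
for n,uv,z in(("recess mouth eye",(264,177),.27),("stud",(223,181),.283),("pin",(210,152),.302)): print(n,onz(c,[uv],z)[0].round(4))
gs=s["bgr"].max(2); Ls=ell(240,155,272,187,100,img=gs); 
print("lens side",Ls[0].round(1),"tri",tri([(c,L[0]),(s,Ls[0])]).round(4)); print("floor tri",tri([(c,F[0]),(s,(268.8,199.6))]).round(4)); print("pin tri",tri([(c,(210,152)),(s,(190+195/4,125+245/4))]).round(4))
# plate edges from colour mask
hsv=cv2.cvtColor(im,cv2.COLOR_BGR2HSV); m=((hsv[:,:,1]<35)&(g>150)).astype(np.uint8)
for v in (80,100,120,140,160,180,200,220): 
    r=np.flatnonzero(m[v,190:340])+190; print(v,onz(c,[(r[0]-.5,v),(r[-1]+.5,v)],.27)[:,:2].round(4).tolist())
E
python3 m2.py
```

```text
lens [273.  103.1] [47.6 50.4] [0.5967 0.1203 0.279 ]
recfloor [264.3 177. ] [28.8 29.4] [0.5926 0.0387 0.262 ]
h1 [214.2  70.1] [7.4 8.4] [0.5349 0.1496 0.27  ]
h2 [311.9  68.3] [7.5 8.1] [0.6344 0.1565 0.27  ]
recess mouth eye [0.5921 0.0405 0.27  ]
stud [0.5473 0.0367 0.283 ]
pin [0.5364 0.0702 0.302 ]
lens side [254.9 170.5] tri [0.5964 0.1207 0.2739]
floor tri [0.5922 0.0388 0.2618]
pin tri [0.5359 0.0697 0.2987]
80 [[0.525, 0.1396], [0.6455, 0.1459]]
100 [[0.527, 0.1201], [0.6467, 0.1264]]
120 [[0.5281, 0.0998], [0.6479, 0.106]]
140 [[0.5292, 0.0787], [0.6492, 0.0849]]
160 [[0.5314, 0.0568], [0.6505, 0.063]]
180 [[0.5326, 0.0339], [0.6519, 0.0401]]
200 [[0.535, 0.0101], [0.6534, 0.0163]]
220 [[0.5363, -0.0147], [0.6561, -0.0085]]
```

Request:
{"name": "send_rows", "arguments": {"moves": "0 0 0.017 0.31 0.045 0 -0.3;0 0 0.017 0.62 0.09 0 -0.3;0 0 0.017 0.62 0.09 0 -0.3;0 0 0.017 0.62 0.09 0.3 -0.3;0 0 0.017 0.62 0.09 0.6 -0.3;0 0 0.017 0.62 0.09 0.65 -0.3;0 0 0.017 0.62 0.09 0.65 -0.3;0 0 0.017 0.62 0.09 0.65 -0.3"}}

```text
time: 5.03
eef_pos: [0.6001, 0.1647, 0.3195]
tcp_rot: [0.725, 0.688, 0.003, 0.002]
contact_force: [0.0, 0.2, 0.2]
opening: 0.352
finger_force: 0.0
```

```bash
python3 - <<'E'
from h import *
s=cam("side"); w=cam("wrist"); st=ctrl.get_state(); print(st["eef_pos"].round(4),R.from_quat(st["tcp_rot"]).as_matrix().round(3).tolist())
print(onz(s,[(221,130),(188,138)],.293).round(3))
p=proj(s,st["eef_pos"])[0]; print(p)
x,y=p.astype(int); a=cv2.resize(s["bgr"][y-45:y+55,x-65:x+65],None,fx=4,fy=4,interpolation=cv2.INTER_CUBIC)
cv2.imwrite("pics/s3.png",a); b=cv2.resize(w["bgr"],(512,384)); a=cv2.resize(a,(288,222)); 
b[:222,:0]; cv2.imwrite("pics/w3.png",np.hstack([b,cv2.copyMakeBorder(a,0,162,0,0,0)]))
E
```

```text
[0.5998 0.1649 0.3189] [[0.052, 0.999, 0.006], [0.999, -0.052, 0.001], [0.001, 0.006, -1.0]]
[[0.57  0.262 0.293]
 [0.489 0.267 0.293]]
[248.39232859 143.0369221 ]
```

View pics/w3.png

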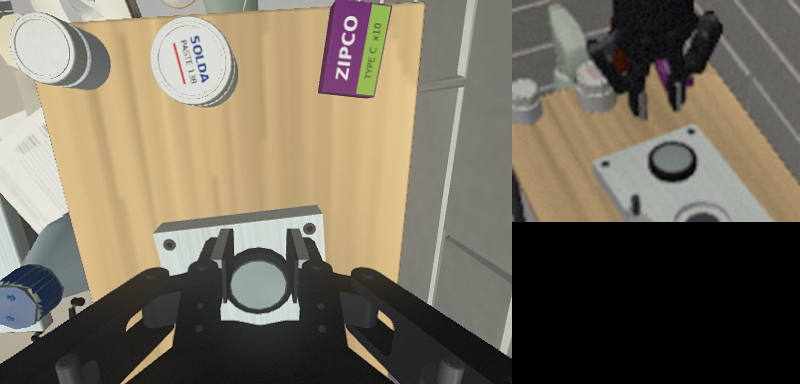

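The wrist view shows the lens at (258,282) ahead of the fingers, with the jars and carton well clear at the top. The side crop shows the fingertips over the +y end of the plate, behind the lens. Next I lower the fingers in small steps.

Request:
{"name": "send_rows", "arguments": {"moves": "0 0 0 0 0 0.08 -0.3;0 0 0 0 0 0.13 -0.3;0 0 0 0 0 0.14 -0.3;0 0 0 0 0 0.145 -0.3;0 0 0 0 0 0.145 -0.3;0 0 0 0 0 0.145 -0.3"}}

```text
time: 5.88
eef_pos: [0.5987, 0.165, 0.2868]
tcp_rot: [0.725, 0.688, 0.0, 0.0]
contact_force: [0.4, 0.8, -0.1]
opening: 0.349
finger_force: 0.0
```

Request:
{"name": "send_rows", "arguments": {"moves": "0 0 0 0 0 0.01 -0.3;0 0 0 0 0 0.015 -0.3;0 0 0 0 0 0.02 -0.3;0 0 0 0 0 0.02 -0.3"}}

```text
time: 6.38
eef_pos: [0.5986, 0.165, 0.2839]
tcp_rot: [0.725, 0.688, 0.0, 0.0]
contact_force: [-1.8, -0.1, 5.2]
opening: 0.351
finger_force: 2.5
```

Request:
{"name": "send_rows", "arguments": {"moves": "0 0 0 0 0 -0.02 -0.3;0 0 0 -0.025 0 -0.02 -0.3;0 0 0 -0.05 0 -0.02 -0.3;0 0 0 -0.075 0 -0.02 -0.3;0 0 0 -0.1 0 -0.02 -0.3;0 0 0 -0.125 0 -0.02 -0.3;0 0 0 -0.15 0 -0.02 -0.3;0 0 0 -0.175 0 -0.02 -0.3;0 0 0 -0.2 0 -0.02 -0.3;0 0 0 -0.225 0 -0.02 -0.3;0 0 0 -0.25 0 -0.02 -0.3;0 0 0 -0.25 0 -0.02 -0.3"}}

```text
time: 7.88
eef_pos: [0.5959, 0.1146, 0.2864]
tcp_rot: [0.725, 0.688, -0.0, 0.0]
contact_force: [-0.2, -1.1, 0.1]
opening: 0.352
finger_force: 0.0
```

```bash
cat > look.py <<'E'
from h import *
import sys
n=sys.argv[1]; s=cam("side"); w=cam("wrist"); st=ctrl.get_state(); print(st["eef_pos"].round(4), "recess px wrist",proj(w,[.592,.0395,.27]).round(0))
a=cv2.resize(s["bgr"][140:260,205:335],(288,266),interpolation=cv2.INTER_CUBIC)
cv2.imwrite(f"pics/{n}.png",np.hstack([w["bgr"],cv2.copyMakeBorder(a,0,118,0,0,0)]))
g=s["bgr"].max(2)
for k in cv2.findContours((g[140:260,205:335]<90).astype(np.uint8),cv2.RETR_EXTERNAL,cv2.CHAIN_APPROX_NONE,offset=(205,140))[0]:
    if len(k)>20: e=cv2.fitEllipse(cv2.convexHull(k)); print(np.round(e[0],1),np.round(e[1],1),onz(s,[e[0]],.279)[0].round(4))
E
python3 look.py p4
```

```text
[0.5959 0.115  0.2864] recess px wrist [[260. 345.]]
[199.6 251.2] [ 9.9 25.1] [ 0.4093 -0.0383  0.279 ]
[290.9 220.7] [25.9 30.2] [ 0.6019 -0.0441  0.279 ]
[268.9 199.7] [11.2 15.4] [0.5853 0.0252 0.279 ]
[257.9 159.9] [59.1 72.6] [0.6138 0.1446 0.279 ]
```

View pics/p4.png

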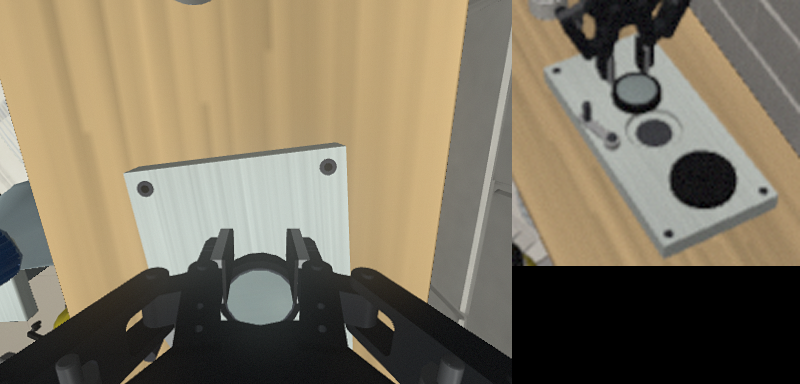

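The wrist view shows the lens at (260,297), held evenly against both fingertips. In the side crop it is at (636,92), partway to the recess. I'll keep pushing.

Request:
{"name": "send_rows", "arguments": {"moves": "0 0 0 -0.025 0 0 -0.3;0 0 0 -0.05 0 0 -0.3;0 0 0 -0.075 0 0 -0.3;0 0 0 -0.1 0 0 -0.3;0 0 0 -0.125 0 0 -0.3;0 0 0 -0.15 0 0 -0.3;0 0 0 -0.165 0 0 -0.3;0 0 0 -0.18 0 0 -0.3;0 0 0 -0.19 0 0 -0.3;0 0 0 -0.2 0 0 -0.3;0 0 0 -0.205 0 0 -0.3;0 0 0 -0.205 0 0 -0.3"}}

```text
time: 9.48
eef_pos: [0.5937, 0.074, 0.2862]
tcp_rot: [0.725, 0.688, -0.0, -0.0]
contact_force: [-0.7, 0.3, 0.6]
opening: 0.351
finger_force: 0.0
```

```bash
python3 look.py p5
```

```text
[0.5937 0.0741 0.2862] recess px wrist [[260. 292.]]
[205.5 254.6] [ 7.6 11.5] [ 0.4169 -0.0503  0.279 ]
[290.9 220.6] [25.9 30.1] [ 0.6019 -0.0441  0.279 ]
[266.6 167. ] [66.3 75.2] [0.6221 0.1155 0.279 ]
```

View pics/p5.png

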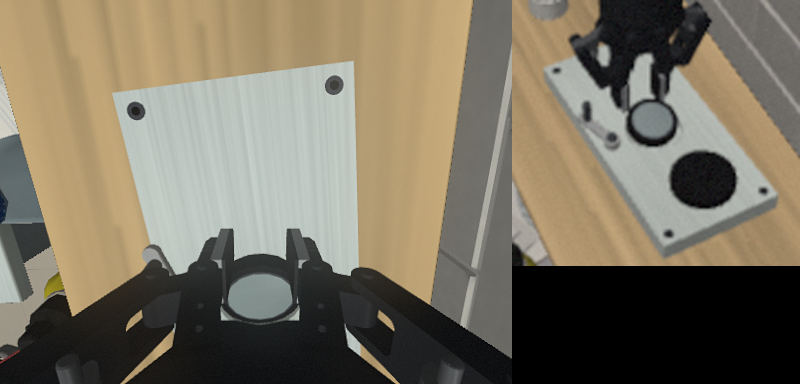

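The wrist view shows the near rim of the lens high and the far side dropped, so it is tipped into the mouth. I'll push a few millimetres more.

Request:
{"name": "send_rows", "arguments": {"moves": "0 0 0 -0.005 0 0 -0.3;0 0 0 -0.01 0 0 -0.3;0 0 0 -0.015 0 0 -0.3;0 0 0 -0.02 0 0 -0.3;0 0 0 -0.02 0 0 -0.3"}}

```text
time: 10.2
eef_pos: [0.5935, 0.07, 0.2863]
tcp_rot: [0.725, 0.688, -0.0, 0.0]
contact_force: [-1.1, -0.4, 0.3]
opening: 0.354
finger_force: 0.0
```

```bash
python3 look.py p6
```

```text
[0.5935 0.0701 0.2864] recess px wrist [[260. 287.]]
[205.5 254.6] [ 7.6 11.5] [ 0.4169 -0.0503  0.279 ]
[290.9 220.7] [25.9 30.1] [ 0.6018 -0.0441  0.279 ]
[268.2 197.7] [18.6 23.2] [0.5864 0.0308 0.279 ]
[263.1 159.5] [53.4 64.2] [0.6251 0.1411 0.279 ]
```

View pics/p6.png

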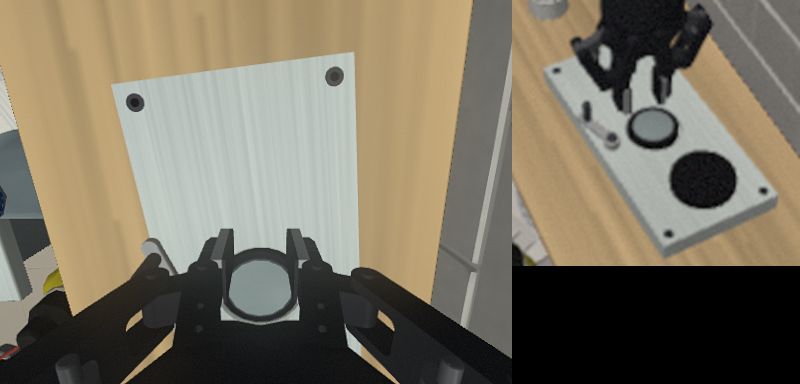

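The lens now looks flat in the recess: its ring is concentric in the side crop at (654,127). I'll raise the arm and check both the lens and the keeper pin.

Request:
{"name": "send_rows", "arguments": {"moves": "0 0 0 0 0 -0.03 -0.3;0 0 0 0 0 -0.2 -0.3;0 0 0 0.1 -0.1 -0.5 -0.3;0 0 0 0.1 -0.1 -0.6 -0.3;0 0 0 0.1 -0.1 -0.6 -0.3;0 0 0 0.1 -0.1 -0.6 -0.3"}}

```text
time: 11.05
eef_pos: [0.5743, 0.091, 0.4046]
tcp_rot: [0.725, 0.688, -0.001, -0.001]
contact_force: [1.1, 0.7, -0.9]
opening: 0.348
finger_force: 0.0
```

```bash
python3 look.py p7; python3 - <<'E'
from h import *
w=cam("wrist"); s=cam("side"); print(proj(w,[[.536,.07,.302],[.592,.0395,.272],[.5461,.0363,.283]]).round(0), proj(s,[[.536,.07,.302],[.592,.0395,.272],[.5461,.0363,.283]]).round(1))
E
```

```text
[0.5742 0.0909 0.4037] recess px wrist [[280. 235.]]
[[219. 222.]
 [280. 236.]
 [235. 245.]] [[238.6 185.1]
 [268.8 196.2]
 [249.6 200.6]]Traceback (most recent call last):
  File "look.py", line 8, in <module>
    if len(k)>20: e=cv2.fitEllipse(cv2.convexHull(k)); print(np.round(e[0],1),np.round(e[1],1),onz(s,[e[0]],.279)[0].round(4))
                    ~~~~~~~~~~~~~~^^^^^^^^^^^^^^^^^^^
cv2.error: OpenCV(4.12.0) /io/opencv/modules/imgproc/src/shapedescr.cpp:361: error: (-201:Incorrect size of input array) There should be at least 5 points to fit the ellipse in function 'fitEllipseNoDirect'
```

View pics/p7.png

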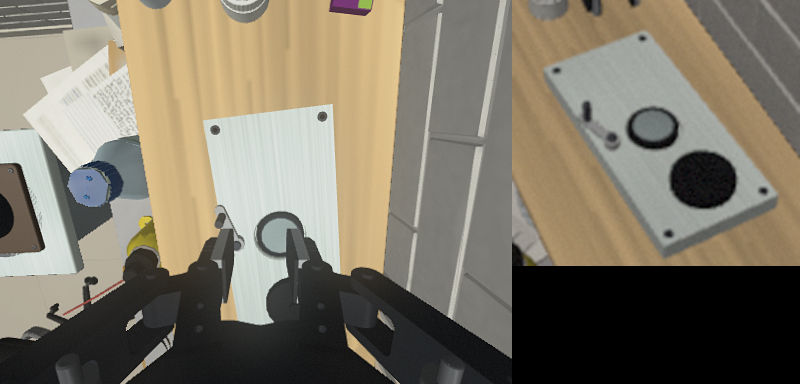

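The lens ring is concentric in the recess: wrist (280,235), predicted (280,236). The dark pin should be near (219,222); I'll check that numerically.

```bash
python3 - <<'E'
from h import *
w=cam("wrist"); g=w["bgr"].max(2); print(g[200:250:2,208:246:2])
s=cam("side"); print(s["bgr"].max(2)[180:206:1,232:256:2])
E
```

```text
[[211 206 202 202 210 226 222 220 225 224 226 224 224 223 224 222 219 223
  224]
 [213 207 202 202 203 226 225 221 226 224 224 224 225 222 224 222 220 222
  224]
 [214 207 203 202 207 220 180 222 225 224 224 226 226 222 224 221 221 221
  222]
 [213 208 202 204 125 153 137  99 212 226 224 225 225 223 224 223 222 222
  222]
 [216 209 202 171 180 180 182 188 144 228 223 225 223 222 225 223 223 221
  222]
 [217 209 203 193 180 178 181 184 131 217 223 224 224 223 224 222 224 220
  223]
 [218 212 205 197 182 181 175 141 181 144 225 225 224 223 223 223 221 220
  223]
 [218 213 206 200 185 107  76  77  71 133 212 226 225 224 223 224 222 219
  223]
 [219 213 207 201 211  77  78  78  73 180 141 226 224 224 222 223 220 220
  221]
 [219 214 210 203 170  75  78  76  70 184 129 215 227 225 222 223 221 221
  220]
 [219 214 208 206  89  77  77  75  98 186 184 142 227 223 223 224 222 222
  220]
 [221 216 209 171  93  98  99  73 181 185 181 125 225 224 223 223 221 223
  220]
 [220 217 211 139  93  93  95  85 182 182 182 182 138 226 224 223 223 221
  219]
 [221 217 211 170  90  94  94 105 185 182 183 1
[... 1552 characters left out ...]
 39  87 173 171 169 172 168 169 167]
 [122 122 126  41  77 168 170 169 172 174 169 169]
 [123 118 123  67 102 157 164 169 169 172 169 168]
 [138 122 125 114 128 140 160 171 170 172 171 166]
 [152 122 134 121 136 138 148 165 168 170 173 169]
 [154 123 133 135 135 136 135 152 170 172 173 167]
 [154 135 121 156 132 130 136 138 155 169 170 168]
 [156 149 125 149 154 121 136 135 125 134 164 170]
 [154 160 126 132 166 136 129 140 100  73 144 170]
 [147 157 137 124 161 163 123 136  78  56 111 165]
 [154 154 150 124 151 171 153 127  67  55  99 162]
 [158 152 155 126 136 167 170 140  97  64 123 157]
 [155 154 155 135 126 160 170 147 126 108 115 155]
 [155 150 155 150 127 148 169 145 117 114  84 157]]
```

Request:
{"name": "send_rows", "arguments": {"moves": "0 0 -0.028 -0.06 -0.09 0.1 -0.3;0 0 -0.056 -0.12 -0.185 0.2 -0.3;0 0 -0.056 -0.12 -0.185 0.2 -0.3;0 0 -0.056 -0.12 -0.185 0.2 -0.3;0 0 -0.056 -0.12 -0.185 0.4 -0.3;0 0 -0.056 -0.12 -0.185 0.51 -0.3;0 0 -0.056 -0.12 -0.185 0.51 -0.3;0 0 -0.056 -0.12 -0.185 0.51 -0.3"}}

```text
time: 12.35
eef_pos: [0.5376, 0.0692, 0.3063]
tcp_rot: [0.594, 0.805, 0.001, 0.001]
contact_force: [-0.2, 0.3, -0.2]
opening: 0.351
finger_force: 0.0
```

```bash
cat > arc.py <<'E'
from h import *
import sys
st=ctrl.get_state(); M=R.from_quat(st["tcp_rot"]).as_matrix(); p=st["eef_pos"]; piv=np.array([.5461,.0363]); yaw=.07
th=np.pi/2+yaw-np.arctan2(M[1,0],M[0,0]); print(p.round(4),"tool th",th.round(3),st["contact_force"].round(1))
for t in np.linspace(th,float(sys.argv[1]),int(sys.argv[2])+1)[1:]:
    a=np.pi/2+yaw-t; q=np.r_[piv+.034*np.array([np.cos(a),np.sin(a)]),.301]
    print("%.3f: turn z %.3f shift %s"%(t,(t-th)/2/np.pi,(M.T@(q-p)/.2).round(3)))
E
python3 arc.py 1.85 22
```

```text
[0.5376 0.0692 0.3063] tool th -0.229 [-0.2  0.3 -0.2]
-0.135: turn z 0.015 shift [-0.001  0.008  0.027]
-0.040: turn z 0.030 shift [-0.003  0.024  0.027]
0.054: turn z 0.045 shift [-0.007  0.04   0.027]
0.149: turn z 0.060 shift [-0.012  0.055  0.027]
0.243: turn z 0.075 shift [-0.018  0.07   0.027]
0.338: turn z 0.090 shift [-0.026  0.083  0.027]
0.432: turn z 0.105 shift [-0.036  0.097  0.027]
0.527: turn z 0.120 shift [-0.046  0.109  0.027]
0.621: turn z 0.135 shift [-0.058  0.12   0.027]
0.716: turn z 0.150 shift [-0.07   0.13   0.027]
0.810: turn z 0.165 shift [-0.084  0.139  0.027]
0.905: turn z 0.181 shift [-0.098  0.146  0.027]
0.999: turn z 0.196 shift [-0.113  0.152  0.027]
1.094: turn z 0.211 shift [-0.128  0.157  0.027]
1.188: turn z 0.226 shift [-0.144  0.16   0.027]
1.283: turn z 0.241 shift [-0.16   0.162  0.027]
1.377: turn z 0.256 shift [-0.176  0.162  0.027]
1.472: turn z 0.271 shift [-0.192  0.161  0.027]
1.566: turn z 0.286 shift [-0.208  0.158  0.027]
1.661: turn z 0.301 shift [-0.223  0.154  0.027]
1.755: turn z 0.316 shift [-0.238  0.148  0.027]
1.850: turn z 0.331 shift [-0.253  0.141  0.027]
```

Request:
{"name": "send_rows", "arguments": {"moves": "0 0 0 0 0 0.025 -0.3;0 0 0.015 0 0.008 0.025 -0.3;0 0 0.03 -0.003 0.024 0.025 -0.3;0 0 0.045 -0.007 0.04 0.025 -0.3;0 0 0.06 -0.012 0.055 0.025 -0.3;0 0 0.075 -0.018 0.07 0.025 -0.3;0 0 0.09 -0.026 0.083 0.025 -0.3;0 0 0.105 -0.036 0.097 0.025 -0.3;0 0 0.12 -0.046 0.109 0.025 -0.3;0 0 0.135 -0.058 0.12 0.025 -0.3;0 0 0.15 -0.07 0.13 0.025 -0.3;0 0 0.15 -0.07 0.13 0.025 -0.3"}}

```text
time: 13.85
eef_pos: [0.5657, 0.0635, 0.3001]
tcp_rot: [0.894, 0.448, 0.001, 0.0]
contact_force: [-0.3, -0.6, -0.1]
opening: 0.35
finger_force: 0.2
```

```bash
python3 arc.py 1.88 12; python3 - <<'E'
from h import *
s=cam("side"); print(s["bgr"].max(2)[180:206:2,228:256:2])
E
```

```text
[0.5657 0.0635 0.3001] tool th 0.712 [-0.3 -0.6 -0.1]
0.809: turn z 0.015 shift [ 0.001  0.019 -0.005]
0.907: turn z 0.031 shift [-0.001  0.036 -0.005]
1.004: turn z 0.046 shift [-0.005  0.052 -0.005]
1.101: turn z 0.062 shift [-0.011  0.067 -0.005]
1.199: turn z 0.077 shift [-0.018  0.082 -0.005]
1.296: turn z 0.093 shift [-0.026  0.097 -0.005]
1.393: turn z 0.108 shift [-0.036  0.11  -0.005]
1.491: turn z 0.124 shift [-0.047  0.122 -0.005]
1.588: turn z 0.139 shift [-0.059  0.133 -0.005]
1.685: turn z 0.155 shift [-0.072  0.143 -0.005]
1.783: turn z 0.170 shift [-0.086  0.152 -0.005]
1.880: turn z 0.186 shift [-0.101  0.159 -0.005]
[[183 183 185 178 179 134  25 101  38  18 183 180 179 181]
 [182 180 183 186 182 135  23  96  37  42 134 183 181 184]
 [159 182 183 188 183 147  29  98  45  55  47 172 184 181]
 [132 172 179 185 186 181  93  98  49  47  43 171 186 185]
 [132 140 178 182 185 186 184 119  47  48  41 168 185 186]
 [163 131 161 180 183 188 187 174 144  69  41 169 183 183]
 [168 146 132 173 185 185 188 182 185 140 121 160 183 180]
 [165 168 134 141 182 185 187 186 187 145 147 143 183 181]
 [163 166 160 136 161 185 189 184 184 161 148 152 186 181]
 [171 164 168 146 134 173 183 187 188 166 149 153 170 185]
 [177 169 163 167 136 143 180 186 184 166 108  78 154 183]
 [182 169 164 167 161 134 162 184 186 166  74  63 113 171]
 [180 178 168 166 171 144 136 173 183 153 130 118 122 165]]
```

Request:
{"name": "send_rows", "arguments": {"moves": "0 0 0.015 0.001 0.019 0 -0.3;0 0 0.031 -0.001 0.036 0 -0.3;0 0 0.046 -0.005 0.052 0 -0.3;0 0 0.062 -0.011 0.067 0 -0.3;0 0 0.077 -0.018 0.082 0 -0.3;0 0 0.093 -0.026 0.097 0 -0.3;0 0 0.108 -0.036 0.11 0 -0.3;0 0 0.124 -0.047 0.122 0 -0.3;0 0 0.139 -0.059 0.133 0 -0.3;0 0 0.155 -0.072 0.143 0 -0.3;0 0 0.17 -0.086 0.152 0 -0.3;0 0 0.18 -0.095 0.156 0 -0.3"}}

```text
time: 15.4
eef_pos: [0.5795, 0.0296, 0.2999]
tcp_rot: [0.995, -0.102, 0.001, -0.0]
contact_force: [0.8, 0.6, -0.1]
opening: 0.353
finger_force: 0.6
```

```bash
python3 arc.py 1.95 2; python3 - <<'E'
from h import *
s=cam("side"); 
for t in(1.3,1.4,1.5,1.6):
    a=np.pi/2+.07-t; print(t,proj(s,[.5461+.034*np.cos(a),.0363+.034*np.sin(a),.302]).round(1))
np.set_printoptions(linewidth=200); print(s["bgr"].max(2)[184:208,244:280:2])
E
```

```text
[0.5795 0.0296 0.2999] tool th 1.845 [ 0.8  0.6 -0.1]
1.897: turn z 0.008 shift [-0.001  0.01  -0.006]
1.950: turn z 0.017 shift [-0.001  0.019 -0.006]
1.3 [[261.4 186.1]]
1.4 [[262.4 187. ]]
1.5 [[263.4 188. ]]
1.6 [[264.2 189. ]]
[[184 186 184 183 186 182 179 100  24  22  26  41  43  54  76  76  43  39]
 [188 185 188 182 188 183 180  98  22  27  24  47  42  46  74  78  57  39]
 [187 186 184 181 185 186 180 100  23  26  18  28  38  42  81  83  66  42]
 [186 185 187 184 182 187 185  98  19  20  29  33  40  42  82  82  61  36]
 [185 186 180 184 184 188 183 100  22  24  33  37  38  43  67  60  50  23]
 [181 187 184 186 186 183 184 109  22  24  23  22  30  35  45  46  33  21]
 [182 186 187 186 183 185 187 123  24  29  25  24  25  27  39  34  21  15]
 [184 184 185 184 185 185 188 134  17  22  25  24  20  27  35  36  22  17]
 [185 181 184 185 185 181 184 121  40  41  23  22  15  22  42  34  17  28]
 [185 182 185 186 183 184 178  86  77  53  29  24  23  21  30  22  21  26]
 [189 187 183 188 181 186 168  42 106  69  27  21  15  22  28  21  18  19]
 [188 185 183 187 185 186 153  25 133  87  
[... 232 characters left out ...]
 17  19  65 116 127  37]
 [187 189 168 148 164 152 150 148 125  95  74  22  21  24  81 131 115  28]
 [190 188 122  86 136 149 148 125  90  89  74  27  32  22  82 129  79  17]
 [186 174  91  60 116 150 124  87  55  87  75  25  30  24  79 108  40  21]
 [188 163  76  62 115 123 112  83  17  81  72  20  25  28  71  48  15  10]
 [184 152  92  75 131 107 159 126  20  68  69  28  25  22  50  21   7  85]
 [183 156 127 121 128 147 183 170  77  47  79  34  24  22  25  18  20 134]
 [184 159 125 124  99 169 182 183 150  65  68  20  28  22  17  16  58 163]
 [180 171 115  95 103 177 182 183 179 140  70  23  12  11  13  73 145 180]
 [174 185 149 120 151 185 182 183 183 177 144 133 104 102 129 143 180 181]]
```

Request:
{"name": "send_rows", "arguments": {"moves": "0 0 0.008 -0.001 0.008 0 -0.3;0 0 0.012 -0.001 0.014 0 -0.3;0 0 0.012 -0.001 0.014 0 -0.3"}}

```text
time: 15.82
eef_pos: [0.5783, 0.0267, 0.2996]
tcp_rot: [0.99, -0.138, 0.0, 0.0]
contact_force: [0.4, 1.2, 0.7]
opening: 0.35
finger_force: 0.4
```

Request:
{"name": "send_rows", "arguments": {"moves": "0 0 0 0 0.008 0 -0.3;0 0 0 0 0.015 0 -0.3;0 0 0 0 0.015 0 -0.3"}}

```text
time: 16.2
eef_pos: [0.578, 0.0256, 0.2995]
tcp_rot: [0.99, -0.138, 0.001, -0.002]
contact_force: [2.7, 5.4, -0.7]
opening: 0.348
finger_force: 3.3
```

The force rise shows the keeper is at its stop. I'll back off, lift clear and check.

Request:
{"name": "send_rows", "arguments": {"moves": "0 0 0 0 -0.02 0 -0.3;0 0 0 0 -0.055 0 -0.3;0 0 0 0 -0.055 0 -0.3;0 0 0 0 -0.055 -0.1 -0.3;0 0 0 0 -0.055 -0.3 -0.3;0 0 0 0 -0.055 -0.6 -0.3;0 0 0 0 -0.055 -0.9 -0.3;0 0 0 0 -0.055 -0.9 -0.3;0 0 0 0 -0.055 -0.9 -0.3"}}

```text
time: 17.32
eef_pos: [0.5803, 0.0343, 0.4803]
tcp_rot: [0.99, -0.139, 0.001, 0.0]
contact_force: [0.1, -0.3, -0.3]
opening: 0.35
finger_force: 0.0
```

```bash
python3 - <<'E'
from h import *
s=cam("side"); w=cam("wrist"); print(ctrl.get_state()["eef_pos"].round(3))
for t in(1.2,1.4,1.6):
    a=np.pi/2+.07-t; P=[.5461+.034*np.cos(a),.0363+.034*np.sin(a),.302]; print(t,proj(w,P).round(1),proj(s,P).round(1))
print("lens",proj(w,[.592,.0395,.272]).round(0))
a=cv2.resize(s["bgr"][140:260,205:335],(288,266),interpolation=cv2.INTER_CUBIC)
cv2.imwrite("pics/p9.png",np.hstack([w["bgr"],cv2.copyMakeBorder(a,0,118,0,0,0)]))
E
```

```text
[0.58  0.034 0.478]
1.2 [[246.4 184.7]] [[260.2 185.3]]
1.4 [[251.2 181.4]] [[262.4 187. ]]
1.6 [[256.6 179. ]] [[264.2 189. ]]
lens [[253. 165.]]
```

View pics/p9.png

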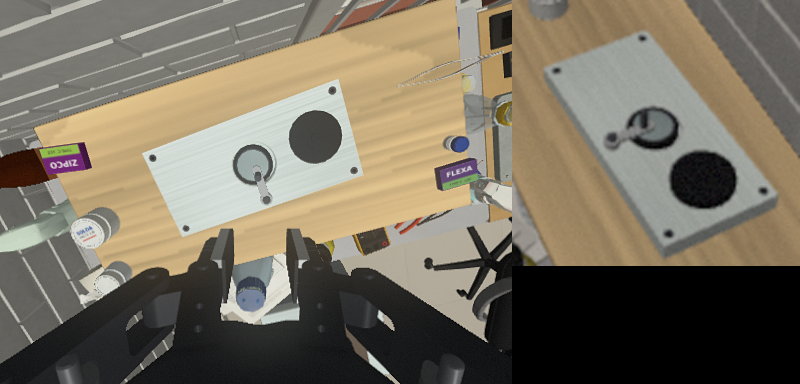

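The final view shows the keeper bar running from the stud at (266,199) over the lens at (253,165). The pin is at about (256,178), which matches 1.6 rad. The blank at (315,136) has not moved, so I'm handing in.

```bash
python3 -c "
from plant import ctrl
print(ctrl.sign_off())"
```

```text
the job is handed in; nothing more can be done
None
```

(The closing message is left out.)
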